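# Hang a bur-block hanger level on its peg

## Task

Take the blue bur-block hanger that stands on the green mat and hang it on the red-tipped peg of the stand (its height is not known exactly: find it by feel), through the one of its four holes from which it hangs level, so that no bur falls out. Feed the hole over the red flange, never pressing hard on the peg or stand, and lower the hanger until the peg carries it behind the flange before you let go. Leave the other hanger and everything else on the table where they are.

Things in the scene. Friction and masses are not known exactly. Their poses are not given: they have to be found in the camera images.
- hanger_a: Bur-block hanger: blue panel 150 wide (y) x 76 tall (z 74 to 150) x 10 thick (x), on two stems over a blue foot 60 x 156 x 6. Origin: centre of the foot's underside; x normal to the panel, y along it, z up; all this centred on x=y=0. Four round through holes, 16 in diameter, axis x, at z=102, y=-36, -12, +12, +36. 0.4 to 0.6 kg in all; either hanger may be the one on the mat.
- block_a (a point): Centre of the solid steel bur block fixed on the foot of hanger_a, at x=0, y=+57.6, z=19 of the hanger: 40 (x) x 34 (y) x 26 tall, small coloured burs standing on it to z=51. It makes up 5/8 of the hanger's mass; the other 3/8, the plastic frame, balances about y=0.
- top_a (a point): Middle of the top edge of hanger_a's panel (x=y=0, z=150 of the hanger). The edge may be gripped across its 10 mm thickness anywhere along its length; the holes begin 40 mm below it.
- hanger_b: Bur-block hanger: blue panel 150 wide (y) x 76 tall (z 74 to 150) x 10 thick (x), on two stems over a blue foot 60 x 156 x 6. Origin: centre of the foot's underside; x normal to the panel, y along it, z up; all this centred on x=y=0. Four round through holes, 16 in diameter, axis x, at z=102, y=-36, -12, +12, +36. 0.4 to 0.6 kg in all; either hanger may be the one on the mat.
- block_b (a point): Centre of the solid steel bur block fixed on the foot of hanger_b, at x=0, y=-19.2, z=19 of the hanger: 40 (x) x 34 (y) x 26 tall, small coloured burs standing on it to z=51. It makes up 5/8 of the hanger's mass; the other 3/8, the plastic frame, balances about y=0.
- top_b (a point): Middle of the top edge of hanger_b's panel (x=y=0, z=150 of the hanger). The edge may be gripped across its 10 mm thickness anywhere along its length; the holes begin 40 mm below it.
- mat: Green mat, 110 (x) x 200 (y), paper-thin, lying on the table; origin at its centre. One hanger stands about in the middle of it, the other at least 180 mm away.
- stand: Fixed stand. Origin: centre of the underside of its white base, 140 (x) x 120 (y) x 12. A square aluminium post, 18 x 18, rises at x=+49 to z=222; a black clamp on it, 28 x 28 x 16, carries a level peg along -x, axis at y=0. The clamp is tightened, but its height differs each time: the peg's axis lies anywhere from z=180 to 210, and the measured poses do not tell where.
- peg_mid (a point): Where the peg's flat end would be at mid height, z=195; the true end lies up to 15 straight above or below. Axes as the stand's (x along the peg, tip to post). The end is a rigid red flange, 13 in diameter, 5 thick, not chamfered; behind it a steel neck, 9 in diameter, reaches the clamp 81 behind. Press on it with less than 22 N. Hang the panel within 45 of the flange, or the foot meets the post.
- jaw: Pink jaw model with white teeth, 50 x 62 x 45 tall; bystander. Origin under its centre.
- bell: Brass desk bell, 84 in diameter, 78 tall; bystander. Origin under its centre.
- tray: Blue tray of steel instruments, 150 x 260 x 18; bystander. Origin under its centre.
- remote: Black remote control, 170 x 45 x 18; bystander. Origin under its centre.
- pen: White and blue marker pen, 12 x 140 x 10; bystander. Origin under its centre.
- gloves: Glove carton, white with a blue band, 120 x 220 x 75 tall; bystander. Origin under its centre.

How it is judged:
By the outcome, as a careful person would: the job done as asked, in the order asked, and still so for the second after the job is handed in, with the robot touching nothing.
It also fails if it takes over 69 s, if anything falls off the work surface, if the arm or the gripper's body presses on something with over 40 N, if the wrist force passes 120 N, or if a joint passes its speed limit or range.

## Robot

A 6-joint arm with a two-finger parallel gripper is mounted at the origin on the work surface. World frame = base frame: x ahead of the robot, y to its left, z up, the work surface at z = 0. Lengths are in m, angles in rad, forces in N, time in s.
With the tool pointing down it reaches from about 0.325 to 0.9 m from the base axis. Payload 6.1 kg.
Tool frame: the origin (TCP) lies on the mounting face of the last link; the fingertips stand 182 mm ahead of it and the grasp point (between the pads) lies 164 mm ahead of it; z points along the fingers, y is the direction in which the jaws open and shut (so a half turn about z gives the same grasp; the last joint's range is limited). The gripper opens to 87 mm and grips with 3 to 60 N. Pads are 19 mm wide; open, the fingers measure 117 mm over their backs; the gripper's body (75 mm by 190 mm) begins 51 mm behind the grasp point.
Start: joints at [-0.126, 0.22, 1.526, -0, 1.395, -0.126], TCP at [0.625, -0, 0.405] pointing down, gripper open.
Joint ranges: [-2.98, 2.98], [-0.91, 2.08], [0.09, 2.57], [-1.24, 4.39], [0.2, 2.65], [-2.68, 2.68]. Speed limits (rad/s): [2.57, 2.57, 3.01, 3.14, 3.14, 3.14].

## Interface

Orientations are given as a unit quaternion [w, x, y, z].
In Python, from rig import sense, camera, camera_model, finish_job, find_in, trace, landmark_of gives the robot as it stands.
- The arm moves only by the tool step_arm, never from a script. Its argument "deltas" is a list of rows, each an object with "dp": the shift along the tool's x, y, z in m, a list of three; "turn": the turn, a rotation vector about the tool's x, y, z in degrees, a list of three; "hand": the opening, from 0 (shut) to 1 (fully open). A call has 1 to 12 rows; each row is the pose to reach, as a shift and turn from the pose commanded when the call began, along the tool's axes at that moment; what a row does not reach only later rows make up. A row lasts 1/12 s, in which the tool goes at most 41.7 mm and 7.16 degrees, less where a joint would pass 70% of its speed; a pose out of reach is approached as far as the arm can. A call with a gripper value outside its range is refused whole. The fingers move at their own pace and stop on an object; the grip force is fixed at half the most. Time passes only in rows, so rows that repeat a pose let the fingers close. It gives the time, the measured TCP pose, the force and the opening at its end, in the units of the state.
- sense(): the state, without advancing time (a new reading comes with each control period).
- camera(name): name is "scene" or "side" or "wrist"; returns (picture, depth): 420x560x3 uint8, red, green, blue; 420x560 float32, m along the optical axis (not along the pixel's ray), 0 where there is no reading.
- camera_model(name): a dict with "intrinsics" (3x3 intrinsics, pixels), "R" (3x3) and "t" (3): a world point X has camera coordinates R X + t. Camera axes: x right, y down, z forward; pixel columns grow to the right and rows downward; lengths in m; the calibration is good to about 2 mm. The wrist camera is an equidistant fisheye: a pixel r from the principal point sees the ray r / f radians off the axis. A picture is of the moment at which its call begins: read the wrist's pose just before it. camera_model takes no time and is no camera call; for the wrist camera it gives the pose at the moment of the call.
- finish_job(): hands the job in, once; it reports no verdict.
Trained networks look in the newest picture that a camera, given by its name, has taken for a name from the list of things; names that differ only in an ending like _2 or _b are one class to them, and where a whole thing is asked for, a point or a joint stands for the part that bears it (a point fixed in the world has none). Each returns a list of dicts, best first, with "conf" (0 to 1); they miss things now and then, are a little off and sometimes report something else, mostly with a low value. They report only what shows in the picture. A call takes as long as a camera call.
- find_in(camera, query): "position" ([x, y, z] in m, in the coordinates of the camera as it stood for that picture, good to about 4 mm: the middle of the surface that is visible of it).
- trace(camera, query): "mask" (420x560 bool, what is visible of it).
- landmark_of(camera, query): "position" ([x, y, z] in m, in the coordinates of the camera as it stood for that picture, good to about 4 mm: a listed point, or the origin of a listed thing).
The state is a dict: "t": time; "qpos": joint angles; "dq": joint speeds; "joint_torque": joint torques, N m; "eef_pos": TCP position; "tool_rot": TCP orientation; "ft_force": force on the tool from outside, world axes, zero at the start; "torque": the same for the moment, N m; "grip_width": finger opening in m.
Only numpy, scipy, OpenCV 4.12 (cv2) and the standard library are available. Lean on these libraries where they do the work, as an engineer would, in place of code of your own. Each camera call takes 0.05 s, during which the arm holds its last target. There are 200 camera calls.

## Working session

There is one attempt and no reset: what is moved stays moved. The work goes in short steps, Python scripts to look and compute and a tool call to move; the robot and the scene stay as the last step left them, time stands still between calls to the robot, and variables do not carry over. Pictures are saved under pics/ and viewed, about 8 in all and at most 12, crops included, and the job is handed in when it is done.

Besides the shell and the picture viewer there is one more tool, called after "Call:" as name(argument=value, ...), one argument or row to a line, values as JSON. step_arm: Moves the arm, as the interface text tells. Its arguments: {"type":"object","properties":{"deltas":{"type":"array"}},"required":["deltas"]}

```bash
ls; mkdir -p pics
python3 - <<'E'
from rig import *
import cv2,numpy as np
s=sense();print(s)
for n in("scene","side"):
    p,d=camera(n);cv2.imwrite(f"pics/{n}0.png",p[:,:,::-1]);np.save(f"pics/{n}0_d.npy",d)
    m=camera_model(n);R=np.array(m["R"]);t=np.array(m["t"]);print(n,np.array(m["intrinsics"]).tolist(),(-R.T@t).round(3))
    for q in("top_a","block_a","top_b","block_b","hanger_a","hanger_b","mat","stand","peg_mid"):
        for r in landmark_of(n,q)[:3]:
            print(q,round(r["conf"],2),(R.T@(np.array(r["position"])-t)).round(4))
E
```

```text
pics
{'t': 0.0, 'qpos': array([-1.26110897e-01,  2.21258868e-01,  1.52763141e+00, -1.85692485e-05,
        1.39471379e+00, -1.26106402e-01]), 'dq': array([ 0.00111999, -0.00027555, -0.00042372,  0.00100555,  0.00081593,
        0.00110527]), 'joint_torque': array([-1.67445501e-05, -4.94609964e+01, -3.87383544e+01,  6.99962187e-02,
        5.70271199e-02, -1.42064664e-04]), 'eef_pos': array([6.24724288e-01, 2.13606632e-05, 4.03605883e-01]), 'tool_rot': array([-7.89339443e-04,  7.07106856e-01,  7.07105991e-01, -6.23274727e-04]), 'ft_force': array([ 0.08451142, -0.06146501, -0.12726931]), 'torque': array([-0.00503687, -0.01601497, -0.0190317 ]), 'grip_width': 0.0869164513155201}
scene [[509.90476292525943, 0.0, 277.70796671509004], [0.0, 509.90476292525943, 209.95328312120725], [0.0, 0.0, 1.0]] [ 1.253 -0.787  1.022]
top_a 0.89 [ 0.5303 -0.3732  0.1511]
top_a 0.62 [ 0.5317 -0.0339  0.1494]
top_a 0.4 [ 0.5378 -0.0465  0.0209]
block_a 0.97 [ 0.5219 -0.3198  0.0189]
block_a 0.71 [ 0.5372 -0.0504  0.0194]
top_b 0.89 [ 0.5303 -0.3732  0.1511]
top_b 0.62 [ 0.5317 -0.0339  0.1494]
top_b 0.4 [ 
[... 722 characters left out ...]
8   0.017 ]
block_a 0.66 [ 0.5415 -0.0546  0.0195]
block_a 0.33 [ 0.3701  0.1572 -0.0024]
top_b 0.78 [ 0.5328 -0.3733  0.1489]
top_b 0.63 [ 0.5364 -0.0318  0.1461]
block_b 0.97 [ 0.5223 -0.318   0.017 ]
block_b 0.66 [ 0.5415 -0.0546  0.0195]
block_b 0.33 [ 0.3701  0.1572 -0.0024]
hanger_a 0.94 [ 0.5352 -0.3734 -0.0017]
hanger_a 0.7 [ 0.5444 -0.0552  0.0162]
hanger_a 0.59 [ 0.5334 -0.0346 -0.0048]
hanger_b 0.94 [ 0.5352 -0.3734 -0.0017]
hanger_b 0.7 [ 0.5444 -0.0552  0.0162]
hanger_b 0.59 [ 0.5334 -0.0346 -0.0048]
mat 0.85 [ 0.5292 -0.0351 -0.0056]
mat 0.27 [ 0.5337 -0.0296  0.1461]
stand 0.57 [ 0.6174  0.2084 -0.0077]
peg_mid 0.97 [0.5666 0.1907 0.1962]
peg_mid 0.55 [ 0.5296 -0.0388 -0.0032]
```

View images.

View pics/scene0.png

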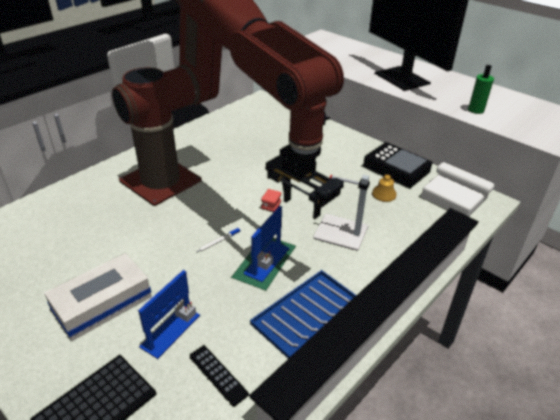

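View pics/side0.png

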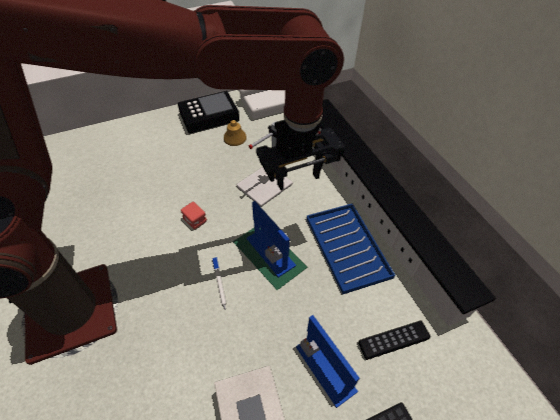

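```bash
cat > h.py <<'E'
from rig import *
import numpy as np, cv2
def cloud(n,d):
    m=camera_model(n);K=np.array(m["intrinsics"]);R=np.array(m["R"]);t=np.array(m["t"])
    v,u=np.mgrid[:420,:560]
    P=np.stack([(u-K[0,2])/K[0,0]*d,(v-K[1,2])/K[1,1]*d,d],-1)
    W=(P-t)@R; W[d<=0]=np.nan
    return W
def line(p):
    c=np.median(p,0);
    for _ in range(5):
        e=np.linalg.svd(p-c,full_matrices=False)[2]; r=(p-c)@e[1]; p=p[abs(r-np.median(r))<.004]; c=p.mean(0)
    a=np.degrees(np.arctan2(e[0][1],e[0][0])); s=(p-c)@e[0]
    return c,a%180,s.min(),s.max(),len(p),r.std()
E
python3 - <<'E'
from h import *
for n in("scene","side"):
    d=np.load(f"pics/{n}0_d.npy");W=cloud(n,d);img=cv2.imread(f"pics/{n}0.png").astype(int)
    b,g,r=[img[...,i] for i in range(3)]
    blue=(b>1.6*r)&(b>1.4*g)&(b>50)
    x,y,z=np.moveaxis(W,-1,0)
    near=np.hypot(x-.533,y+.033)<.1
    k=blue&near&(z>.085)&(z<.147)
    print(n,"panel",line(W[k][:,:2]), "ztop",np.nanpercentile(z[blue&near],99))
    top=blue&near&(z>.143);print(" toppts",top.sum(),line(W[top][:,:2]))
    st=(abs(x-.61)<.12)&(abs(y-.21)<.1)
    base=st&(z>.006)&(z<.018); p=W[base][:,:2].astype(np.float32)
    print(" base",base.sum(),cv2.minAreaRect(p) if base.sum() else 0, "z",np.median(z[base]))
    post=st&(z>.05)&(z<.216);print(" post",post.sum())
    pk=st&(z>.165)&(z<.235)
    print(" hi",pk.sum()); 
    v,u=np.nonzero(pk)
    o=np.argsort(x[pk])
    for i in o[::max(1,len(o)//45)]: print("  ",u[i],v[i],W[v[i],u[i]].round(4),img[v[i],u[i]][::-1])
E
```

```text
scene panel (array([ 0.53843962, -0.04092967]), np.float64(103.11917215216766), np.float64(-0.07871929919848432), np.float64(0.06872934129567168), 474, np.float64(0.0013354092193251553)) ztop 0.15394936283957245
 toppts 155 (array([ 0.53779078, -0.0394588 ]), np.float64(103.49214690082935), np.float64(-0.0739068858488841), np.float64(0.06972824688333122), 133, np.float64(0.0017681987380999647))
 base 1284 ((0.6109193563461304, 0.20927026867866516), (0.19852346181869507, 0.23843224346637726), 88.80095672607422) z 0.013705786930121068
 post 453
 hi 269
   330 174 [0.5625 0.1944 0.2028] [213 191 176]
   332 175 [0.5665 0.199  0.199 ] [187 164 156]
   332 177 [0.5712 0.1931 0.1974] [126 113 116]
   334 176 [0.5746 0.1975 0.2002] [179 181 177]
   338 177 [0.5877 0.1986 0.2026] [162 168 162]
   341 179 [0.5956 0.2028 0.1974] [127 129 133]
   343 179 [0.5997 0.2068 0.1974] [158 160 161]
   344 179 [0.6051 0.2035 0.2017] [171 171 172]
   346 179 [0.6098 0.2064 0.2025] [181 183 181]
   347 180 [0.6124 0.2081 0.1995] [157 161 161]
   349 181 [0.6175 0.211  0.1971] [148 150 151]
   350 181 [0.6
[... 4057 characters left out ...]
068 0.2   ] [ 9 10 10]
   270 126 [0.6527 0.2455 0.1996] [41 39 38]
   273 130 [0.6529 0.2233 0.2017] [36 37 38]
   275 133 [0.6535 0.2099 0.2008] [13 10 14]
   274 131 [0.6537 0.2179 0.2019] [23 23 26]
   270 125 [0.6538 0.2483 0.2008] [116 112 103]
   274 126 [0.6542 0.2188 0.219 ] [37 38 38]
   275 132 [0.6547 0.2127 0.2019] [14 13 18]
   274 137 [0.6551 0.2212 0.1766] [52 54 54]
   276 136 [0.6556 0.2074 0.1911] [9 5 4]
   275 130 [0.656  0.2159 0.2063] [56 55 55]
   276 133 [0.6564 0.2093 0.2003] [14 10 13]
   275 138 [0.657  0.2182 0.1745] [54 53 53]
   276 137 [0.6581 0.2132 0.1819] [10  7 11]
   274 123 [0.6589 0.2301 0.2199] [98 99 99]
   276 121 [0.6668 0.2344 0.2214] [149 146 140]
```

Call:
step_arm(
  deltas=[
    {"dp":[-0.024,-0.043,0],"turn":[0,0,-6.7],"hand":0.6},
    {"dp":[-0.048,-0.087,0],"turn":[0,0,-13.4],"hand":0.6},
    {"dp":[-0.048,-0.087,0],"turn":[0,0,-13.4],"hand":0.6},
    {"dp":[-0.048,-0.087,0],"turn":[0,0,-13.4],"hand":0.6},
    {"dp":[-0.048,-0.087,0],"turn":[0,0,-13.4],"hand":0.6},
    {"dp":[-0.048,-0.087,0],"turn":[0,0,-13.4],"hand":0.6},
  ],
)

```text
t: 1.5
eef_pos: [0.5386, -0.0479, 0.4053]
tool_rot: [0.001, 0.62, 0.785, 0.001]
ft_force: [-0.1, 0.2, 0.5]
grip_width: 0.0562
```

Run:
```python
from h import *
s=sense();print(s["eef_pos"],s["tool_rot"],s["grip_width"],s["ft_force"])
m=camera_model("wrist");p,d=camera("wrist");cv2.imwrite("pics/w1.png",p[:,:,::-1]);np.save("pics/w1_d.npy",d)
np.savez("pics/w1m.npz",**{k:np.array(m[k]) for k in("intrinsics","R","t")})
R=np.array(m["R"]);t=np.array(m["t"]);print(np.array(m["intrinsics"]).tolist(),(-R.T@t),R.round(3).tolist())
for q in("top_b","block_b","hanger_b"):
    for r in landmark_of("wrist",q)[:3]: print(q,round(r["conf"],2),(R.T@(np.array(r["position"])-t)).round(4))
p,d=camera("side");cv2.imwrite("pics/side1.png",p[:,:,::-1]);np.save("pics/side1_d.npy",d)
W=cloud("side",d);x,y,z=np.moveaxis(W,-1,0)
c=np.array([.6159,.207])
k=(np.hypot(x-.606,y-.203)<.042)&(z>.17)&(z<.225);print("peg",line(W[k][:,:2]),np.percentile(z[k],[5,50,95]))
k=(np.hypot(x-.615,y-.207)<.11)&(z>.006)&(z<.018);print("base",cv2.minAreaRect(W[k][:,:2].astype(np.float32)))
```

```text
[ 0.53859102 -0.04787899  0.40534453] [6.40060811e-04 6.20030290e-01 7.84577438e-01 5.22609683e-04] 0.056211095005858226 [-0.13669339  0.20176897  0.52025747]
[[325.19226210127806, 0.0, 279.5843791809999], [0.0, 325.19226210127806, 212.9963284838763], [0.0, 0.0, 1.0]] [0.52177615 0.02126756 0.38479355] [[0.973, 0.232, 0.001], [0.224, -0.938, 0.265], [0.063, -0.257, -0.964]]
top_b 0.8 [ 0.5381 -0.033   0.1482]
block_b 0.65 [ 0.5404 -0.0491  0.0193]
hanger_b 0.58 [ 0.5351 -0.0329 -0.003 ]
peg (array([0.57348612, 0.19137522]), np.float64(1.6584764280008166), np.float64(-0.005659393262728272), np.float64(0.007309214254379483), 12, np.float64(0.002337488731814406)) [0.19205078 0.19832659 0.20100788]
base ((0.6387854814529419, 0.16654019057750702), (0.06199917197227478, 0.02952089160680771), 20.820066452026367)
```

View pics/w1.png

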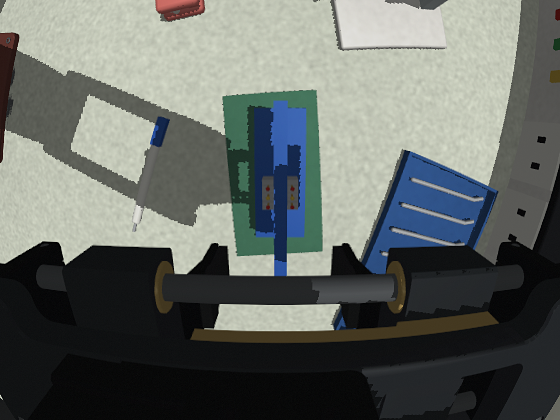

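```bash
cat >> h.py <<'E'
def ray(m,u,v,z):
    K=m["intrinsics"];a=(u-K[0,2])/K[0,0];b=(v-K[1,2])/K[1,1];r=np.hypot(a,b)
    c=np.array([np.sin(r)*a/r,np.sin(r)*b/r,np.cos(r)]);R=m["R"];o=-R.T@m["t"];w=R.T@c
    return o+w*(z-o[2])/w[2]
E
python3 - <<'E'
from h import *
m=dict(np.load("pics/w1m.npz"));im=cv2.imread("pics/w1.png").astype(int)
b,g,r=im[...,0],im[...,1],im[...,2]
for v in(98,99,100,101,102,103,104,105,110): print(v,[(u,*im[v,u][::-1]) for u in (270,276,280,284)])
L=[]
for v in range(110,270,12):
    k=[u for u in range(266,298) if b[v,u]>150]
    print(v,k[0],k[-1],end=" ")
    L.append(ray(m,(k[0]+k[-1])/2,v,.150)[:2])
L=np.array(L);print();print(line(L),L.round(4)[[0,-1]].tolist())
for v in(100,101,102): print(v,ray(m,280.5,v,.150),)
E
```

```text
98 [(270, np.int64(69), np.int64(114), np.int64(90)), (276, np.int64(70), np.int64(116), np.int64(91)), (280, np.int64(69), np.int64(117), np.int64(91)), (284, np.int64(69), np.int64(115), np.int64(91))]
99 [(270, np.int64(69), np.int64(114), np.int64(91)), (276, np.int64(70), np.int64(116), np.int64(88)), (280, np.int64(70), np.int64(118), np.int64(88)), (284, np.int64(70), np.int64(116), np.int64(87))]
100 [(270, np.int64(69), np.int64(114), np.int64(90)), (276, np.int64(66), np.int64(111), np.int64(122)), (280, np.int64(67), np.int64(111), np.int64(123)), (284, np.int64(65), np.int64(109), np.int64(121))]
101 [(270, np.int64(70), np.int64(114), np.int64(90)), (276, np.int64(59), np.int64(100), np.int64(175)), (280, np.int64(60), np.int64(101), np.int64(176)), (284, np.int64(59), np.int64(101), np.int64(175))]
102 [(270, np.int64(68), np.int64(114), np.int64(91)), (276, np.int64(59), np.int64(100), np.int64(178)), (280, np.int64(59), np.int64(100), np.int64(179)), (284, np.int64(59), np.int64(101), np.int64(178))]
103 [(270, np.int64(68), np.int64(114), np.int64(91)), (276, np.int6
[... 223 characters left out ...]
8), np.int64(176)), (280, np.int64(59), np.int64(98), np.int64(177)), (284, np.int64(59), np.int64(100), np.int64(177))]
105 [(270, np.int64(68), np.int64(114), np.int64(90)), (276, np.int64(59), np.int64(99), np.int64(176)), (280, np.int64(59), np.int64(99), np.int64(177)), (284, np.int64(59), np.int64(100), np.int64(177))]
110 [(270, np.int64(49), np.int64(85), np.int64(151)), (276, np.int64(58), np.int64(98), np.int64(175)), (280, np.int64(58), np.int64(98), np.int64(175)), (284, np.int64(58), np.int64(99), np.int64(176))]
110 270 297 122 271 297 134 272 297 146 274 286 158 274 286 Traceback (most recent call last):
  File "<stdin>", line 8, in <module>
IndexError: list index out of range
```

Run:
```python
from h import *
m=dict(np.load("pics/w1m.npz"))
a=ray(m,280.2,100.2,.150);b=ray(m,280,158,.150);c=ray(m,280,200,.15)
d=(a-c)[:2];print(a,b,c,np.degrees(np.arctan2(d[1],d[0])))
d/=np.hypot(*d)
print("centre",a[:2]-.075*d,"above hole",a[:2]-.087*d)
```

```text
[0.51818698 0.03943249 0.15      ] [ 0.52777392 -0.00130204  0.15      ] [ 0.53502825 -0.03164575  0.15      ] 103.32983195900113
centre [ 0.53547871 -0.03354693] above hole [ 0.53824539 -0.04522364]
```

Call:
step_arm(
  deltas=[
    {"dp":[0.0027,0,0.03],"turn":[0,0,0],"hand":0.6},
    {"dp":[0.0027,0,0.06],"turn":[0,0,0],"hand":0.6},
    {"dp":[0.0027,0,0.09],"turn":[0,0,0],"hand":0.6},
    {"dp":[0.0027,0,0.106],"turn":[0,0,0],"hand":0.6},
    {"dp":[0.0027,0,0.106],"turn":[0,0,0],"hand":0.4},
    {"dp":[0.0027,0,0.106],"turn":[0,0,0],"hand":0},
    {"dp":[0.0027,0,0.106],"turn":[0,0,0],"hand":0},
    {"dp":[0.0027,0,0.106],"turn":[0,0,0],"hand":0},
    {"dp":[0.0027,0,0.106],"turn":[0,0,0],"hand":0},
    {"dp":[0.0027,0,0.106],"turn":[0,0,0],"hand":0},
    {"dp":[0.0027,0,0.106],"turn":[0,0,0],"hand":0},
    {"dp":[0.0027,0,0.106],"turn":[0,0,0],"hand":0},
  ],
)

```text
t: 2.75
eef_pos: [0.5377, -0.0454, 0.2994]
tool_rot: [0.001, 0.62, 0.785, 0.0]
ft_force: [2.6, 0.7, 6.2]
grip_width: 0.0098
```

```bash
python3 -c "
from rig import *
s=sense();print(s['t'],s['eef_pos'],s['tool_rot'],s['ft_force'],s['grip_width'])"
```

```text
2.75 [ 0.53766875 -0.04542552  0.29936032] [7.20128945e-04 6.19814735e-01 7.84747711e-01 4.54363609e-04] [2.61808557 0.7470433  6.15354701] 0.009813501071090152
```

Call:
step_arm(
  deltas=[
    {"dp":[0,0,-0.01],"turn":[0,0,0],"hand":0},
    {"dp":[0,0,-0.03],"turn":[0,0,0],"hand":0},
    {"dp":[0,0,-0.06],"turn":[0,0,0],"hand":0},
    {"dp":[0,0,-0.09],"turn":[0,0,-1],"hand":0},
    {"dp":[0,0,-0.12],"turn":[0,0,-2.5],"hand":0},
    {"dp":[0,0,-0.15],"turn":[0,0,-4],"hand":0},
    {"dp":[0,0,-0.18],"turn":[0,0,-5.5],"hand":0},
    {"dp":[0,0,-0.21],"turn":[0,0,-7],"hand":0},
    {"dp":[0,0,-0.225],"turn":[0,0,-7],"hand":0},
    {"dp":[0,0,-0.225],"turn":[0,0,-7],"hand":0},
    {"dp":[0,0,-0.225],"turn":[0,0,-7],"hand":0},
  ],
)

```text
t: 3.67
eef_pos: [0.5371, -0.0453, 0.5237]
tool_rot: [0.0, 0.571, 0.821, -0.0]
ft_force: [-0.9, 0.3, -7.3]
grip_width: 0.0101
```

Run:
```python
from h import *
s=sense();print(s['t'],s['eef_pos'],s['tool_rot'],s['ft_force'],s['torque'],s['grip_width'])
m=camera_model("wrist");p,d=camera("wrist");cv2.imwrite("pics/w2.png",p[:,:,::-1])
p2,d2=camera("scene");p3,d3=camera("side");np.save("pics/scene2_d.npy",d2);np.save("pics/side2_d.npy",d3)
cv2.imwrite("pics/scene2.png",p2[:,:,::-1]);cv2.imwrite("pics/side2.png",p3[:,:,::-1])
for n in("scene","side"):
    for q in("peg_mid","stand"):
        mm=camera_model(n)
        for r in landmark_of(n,q)[:2]: print(n,q,round(r["conf"],2),(mm["R"].T@(np.array(r["position"])-mm["t"])).round(4))
for n,p,d in(("scene",p2,d2),("side",p3,d3)):
    W=cloud(n,d);x,y,z=np.moveaxis(W,-1,0);a=np.radians(20.);e=np.array([np.cos(a),np.sin(a)]);nn=np.array([-e[1],e[0]])
    q=(W[...,:2]-[.6159,.207]);s=q@e;l=q@nn
    k=(s>-.06)&(s<.033)&(abs(l)<.02)&(z>.18)&(z<.212)
    P=W[k];print(n,"peg",k.sum(),line(P[:,:2]),"zmin/max",np.percentile(z[k],[5,50,95]), "smin",np.percentile(s[k],[0,3]))
    k=(abs(s)<.08)&(abs(l)<.07)&(z>.006)&(z<.018);print(" base",k.sum(),cv2.minAreaRect(W[k][:,:2].astype(np.float32)))
    k=(abs(s-.049)<.03)&(abs(l)<.03)&(z>.216);print(" posttop",k.sum(),W[k].mean(0))
    for z0 in (.05,.1,.15):
        k=(abs(s-.049)<.03)&(abs(l)<.03)&(abs(z-z0)<.02);print(" post",k.sum(),W[k].mean(0))
cv2.imwrite("pics/c2.png",np.hstack([cv2.resize(p2[130:260,270:430,::-1],None,fx=2.4,fy=2.4),cv2.resize(p3[100:230,190:350,::-1],None,fx=2.4,fy=2.4)]))
```

```text
3.6667 [ 0.53714219 -0.04534828  0.52372861] [ 8.31437580e-05  5.70796800e-01  8.21091351e-01 -2.23893859e-06] [-0.87146127  0.26103676 -7.29433345] [ 0.04263371  0.01478057 -0.04317727] 0.010071136100667706
scene peg_mid 0.89 [0.5657 0.195  0.1986]
scene stand 0.75 [ 6.10e-01  2.09e-01 -1.00e-04]
scene stand 0.34 [ 0.738  -0.1001 -0.0039]
side peg_mid 0.23 [ 0.5305 -0.0307  0.3689]
side peg_mid 0.16 [ 0.5296 -0.0342  0.2206]
side stand 0.41 [ 0.6159  0.2085 -0.0088]
scene peg 111 (array([0.60268918, 0.20354368]), np.float64(20.190581768932496), np.float64(-0.04096839012684196), np.float64(0.04559303900413289), 85, np.float64(0.002074634280686587)) zmin/max [0.1951751  0.20038087 0.20554879] smin [-0.05455403 -0.05313437]
 base 1114 ((0.6164190769195557, 0.20711694657802582), (0.15725381672382355, 0.1347653716802597), 21.80339813232422)
 posttop 45 [0.6575062  0.22411583 0.22249444]
 post 73 [0.65909693 0.22008119 0.04940802]
 post 79 [0.6594985  0.22052328 0.1003141 ]
 post 82 [0.65955832 0.21998279 0.14962575]
  return _methods._mean(a, axis=axis, dtype=dtype,
  ret = um.true_divide(
Traceback (most recent call last):
  File "h.py", line 12, in line
    e=np.linalg.svd(p-c,full_matrices=False)[2]; r=(p-c)@e[1]; p=p[abs(r-np.median(r))<.004]; c=p.mean(0)
                                                         ~^^^
IndexError: index 1 is out of bounds for axis 0 with size 0
```

View pics/w2.png

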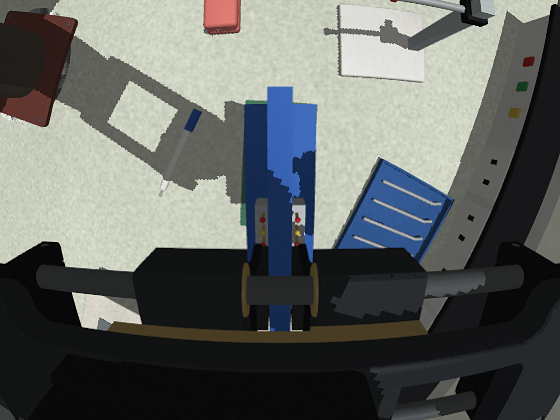

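Call:
step_arm(
  deltas=[
    {"dp":[0.015,0.009,0],"turn":[0,0,0],"hand":0},
    {"dp":[0.04,0.023,0],"turn":[0,0,0],"hand":0},
    {"dp":[0.07,0.04,0],"turn":[0,0,0],"hand":0},
    {"dp":[0.1,0.057,0],"turn":[0,0,0],"hand":0},
    {"dp":[0.13,0.074,0],"turn":[0,0,0],"hand":0},
    {"dp":[0.16,0.091,0],"turn":[0,0,0],"hand":0},
    {"dp":[0.185,0.106,0],"turn":[0,0,0],"hand":0},
    {"dp":[0.2,0.115,0],"turn":[0,0,0],"hand":0},
    {"dp":[0.21,0.12,0],"turn":[0,0,0],"hand":0},
    {"dp":[0.21,0.12,0],"turn":[0,0,0],"hand":0},
    {"dp":[0.21,0.12,0],"turn":[0,0,0],"hand":0},
  ],
)

```text
t: 4.93
eef_pos: [0.5766, 0.1932, 0.5231]
tool_rot: [-0.0, 0.57, 0.821, -0.001]
ft_force: [-0.4, 0.5, -4.7]
grip_width: 0.0098
```

Run:
```python
from h import *
s=sense();print(s['t'],s['eef_pos'],s['tool_rot'],s['ft_force'],s['torque'],s['grip_width'])
m=camera_model("wrist");p,d=camera("wrist");cv2.imwrite("pics/w3.png",p[:,:,::-1]);np.save("pics/w3_d.npy",d)
np.savez("pics/w3m.npz",**{k:np.array(m[k]) for k in("intrinsics","R","t")})
```

```text
4.9333 [0.57663518 0.19319625 0.52309991] [-1.61839158e-04  5.70442682e-01  8.21337022e-01 -7.85908787e-04] [-0.39173606  0.47362068 -4.67986468] [ 0.04947569  0.02246283 -0.01149203] 0.009790499768501427
```

View pics/w3.png

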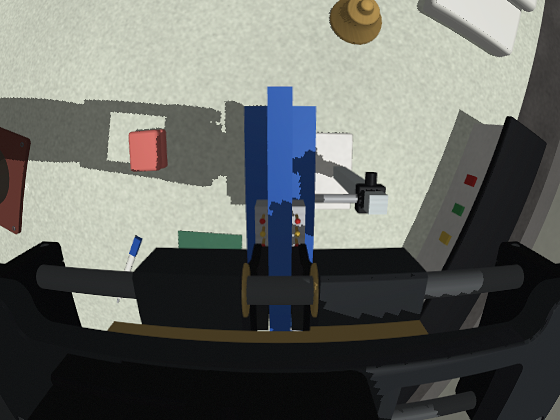

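Run:
```python
from h import *
m=dict(np.load("pics/w3m.npz"));im=cv2.imread("pics/w3.png");d=np.load("pics/w3_d.npy")
g=im.astype(int).sum(2)//3
for u in(322,330,338,346,354): print(u,list(zip(range(188,212),g[188:212,u],(d[188:212,u]*1000).astype(int))))
T=np.array([.57664,.19320]);ex=np.array([-.3498,.9368]);ey=np.array([.9368,.3498])
def tl(u,v,z):
    q=ray(m,u,v,z)[:2]-T;return (q@ex).round(4),(q@ey).round(4)
for u in(322,338,354): print(u,tl(u,194,.197),tl(u,203,.197))
print("post top",[tl(u,v,.222) for u,v in((368,195),(387,195),(388,213),(369,214))])
print("base corner",tl(351,133,.012),tl(354,195,.012))
```

```text
322 [(188, np.int64(229), np.int64(499)), (189, np.int64(229), np.int64(500)), (190, np.int64(229), np.int64(498)), (191, np.int64(228), np.int64(499)), (192, np.int64(230), np.int64(498)), (193, np.int64(204), np.int64(500)), (194, np.int64(92), np.int64(312)), (195, np.int64(69), np.int64(311)), (196, np.int64(74), np.int64(310)), (197, np.int64(78), np.int64(311)), (198, np.int64(82), np.int64(310)), (199, np.int64(79), np.int64(310)), (200, np.int64(74), np.int64(310)), (201, np.int64(67), np.int64(311)), (202, np.int64(118), np.int64(312)), (203, np.int64(201), np.int64(315)), (204, np.int64(230), np.int64(507)), (205, np.int64(226), np.int64(505)), (206, np.int64(225), np.int64(506)), (207, np.int64(226), np.int64(506)), (208, np.int64(218), np.int64(506)), (209, np.int64(198), np.int64(507)), (210, np.int64(200), np.int64(520)), (211, np.int64(205), np.int64(520))]
330 [(188, np.int64(228), np.int64(498)), (189, np.int64(228), np.int64(498)), (190, np.int64(228), np.int64(500)), (191, np.int64(229), np.int64(500)), (192, np.int64(231), np.int64(499)), (193, np.int64(212), np.i
[... 3177 characters left out ...]
), np.int64(520)), (208, np.int64(166), np.int64(519)), (209, np.int64(192), np.int64(519)), (210, np.int64(203), np.int64(517)), (211, np.int64(211), np.int64(520))]
322 (np.float64(0.0062), np.float64(0.0399)) (np.float64(-0.0027), np.float64(0.0402))
338 (np.float64(0.0063), np.float64(0.0556)) (np.float64(-0.0027), np.float64(0.056))
354 (np.float64(0.0065), np.float64(0.0716)) (np.float64(-0.0026), np.float64(0.0721))
post top [(np.float64(0.011), np.float64(0.0789)), (np.float64(0.0112), np.float64(0.0972)), (np.float64(-0.0059), np.float64(0.0997)), (np.float64(-0.0068), np.float64(0.0811))]
base corner (np.float64(0.0622), np.float64(0.1069)) (np.float64(-0.0343), np.float64(0.1154))
```

Call:
step_arm(
  deltas=[
    {"dp":[0.0018,0,0.005],"turn":[0,0,0],"hand":0},
    {"dp":[0.0018,0,0.012],"turn":[0,0,0],"hand":0},
    {"dp":[0.0018,0,0.017],"turn":[0,0,0],"hand":0},
    {"dp":[0.0018,0,0.018],"turn":[0,0,0],"hand":0},
    {"dp":[0.0018,0,0.018],"turn":[0,0,0],"hand":0},
    {"dp":[0.0018,0,0.018],"turn":[0,0,0],"hand":0},
  ],
)

```text
t: 5.48
eef_pos: [0.576, 0.1947, 0.5056]
tool_rot: [-0.0, 0.571, 0.821, -0.0]
ft_force: [0.6, 0.8, -4.9]
grip_width: 0.0099
```

```bash
cat > st.py <<'E'
from rig import *
s=sense();print(s['t'],s['eef_pos'].round(5),s['ft_force'].round(2),s['torque'].round(3),round(s['grip_width'],4))
E
python3 st.py
python3 - <<'E'
from h import *
m=dict(np.load("pics/w3m.npz"));d=np.load("pics/w3_d.npy")
K=m["intrinsics"];R=m["R"];o=-R.T@m["t"]
for u in(330,338,346):
    a=(u-K[0,2])/K[0,0];b=(198.5-K[1,2])/K[1,1];r=np.hypot(a,b);c=np.array([np.tan(r)*a/r,np.tan(r)*b/r,1])
    print(o+R.T@c*np.median(d[197:200,u]))
E
```

```text
5.4833 [0.57603 0.19467 0.50562] [ 0.64  0.82 -4.93] [ 0.025 -0.045 -0.015] 0.0099
[0.62029505 0.21203323 0.19956367]
[0.62768326 0.21479682 0.1993746 ]
[0.63495801 0.21768681 0.19985467]
```

Call:
step_arm(
  deltas=[
    {"dp":[0,0,0.002],"turn":[0,0,0],"hand":0},
    {"dp":[0,0,0.0035],"turn":[0,0,0],"hand":0},
    {"dp":[0,0,0.004],"turn":[0,0,0],"hand":0},
    {"dp":[0,0,0.0045],"turn":[0,0,0],"hand":0},
    {"dp":[0,0,0.0045],"turn":[0,0,0],"hand":0},
  ],
)

```text
t: 5.9
eef_pos: [0.576, 0.195, 0.5013]
tool_rot: [0.0, 0.571, 0.821, 0.0]
ft_force: [-0.9, 0.2, -5.6]
grip_width: 0.0098
```

```bash
python3 st.py
```

```text
5.9 [0.576   0.19502 0.50134] [-0.87  0.18 -5.58] [ 0.008 -0.017 -0.076] 0.0098
```

No contact yet; continue in fine steps.

Call:
step_arm(
  deltas=[
    {"dp":[0,0,0.0005],"turn":[0,0,0],"hand":0},
    {"dp":[0,0,0.001],"turn":[0,0,0],"hand":0},
    {"dp":[0,0,0.001],"turn":[0,0,0],"hand":0},
  ],
)

```text
t: 6.15
eef_pos: [0.576, 0.195, 0.5011]
tool_rot: [0.0, 0.571, 0.821, 0.0]
ft_force: [-0.6, -0.1, -2.6]
grip_width: 0.0096
```

Call:
step_arm(
  deltas=[
    {"dp":[0,0,0.0005],"turn":[0,0,0],"hand":0},
    {"dp":[0,0,0.001],"turn":[0,0,0],"hand":0},
    {"dp":[0,0,0.001],"turn":[0,0,0],"hand":0},
  ],
)

```text
t: 6.4
eef_pos: [0.576, 0.195, 0.5008]
tool_rot: [0.001, 0.571, 0.821, 0.001]
ft_force: [-1.3, -0.4, 5.5]
grip_width: 0.0097
```

```bash
python3 st.py
```

```text
6.4 [0.57604 0.19497 0.50084] [-1.34 -0.35  5.47] [-0.053  0.471 -0.018] 0.0097
```

Call:
step_arm(
  deltas=[
    {"dp":[0,0,-0.005],"turn":[0,0,0],"hand":0},
    {"dp":[0,-0.004,-0.01],"turn":[0,0,0],"hand":0},
    {"dp":[0,-0.025,-0.01],"turn":[0,0,0],"hand":0},
    {"dp":[0,-0.05,-0.01],"turn":[0,0,0],"hand":0},
    {"dp":[0,-0.06,-0.005],"turn":[0,0,0],"hand":0},
    {"dp":[0,-0.06,0.02],"turn":[0,0,0],"hand":0},
    {"dp":[0,-0.06,0.05],"turn":[0,0,0],"hand":0},
    {"dp":[0,-0.06,0.08],"turn":[0,0,0],"hand":0},
    {"dp":[0,-0.06,0.1],"turn":[0,0,0],"hand":0},
    {"dp":[0,-0.06,0.1066],"turn":[0,0,0],"hand":0},
    {"dp":[0,-0.06,0.1066],"turn":[0,0,0],"hand":0},
    {"dp":[0,-0.06,0.1066],"turn":[0,0,0],"hand":0},
  ],
)

```text
t: 7.4
eef_pos: [0.52, 0.1741, 0.3932]
tool_rot: [0.0, 0.571, 0.821, 0.0]
ft_force: [0.8, 0.4, -4.6]
grip_width: 0.0098
```

```bash
python3 st.py
python3 - <<'E'
from h import *
s=sense();T=s["eef_pos"][:2];w,x,y,z=s["tool_rot"];print(s["tool_rot"])
ex=np.array([1-2*(y*y+z*z),2*(x*y+w*z)]);ey=np.array([2*(x*y-w*z),1-2*(x*x+z*z)]);print(ex,ey)
m=camera_model("wrist");m={k:np.array(m[k]) for k in("intrinsics","R","t")};np.savez("pics/w4m.npz",**m)
p,d=camera("wrist");cv2.imwrite("pics/w4.png",p[:,:,::-1]);np.save("pics/w4_d.npy",d)
q,_=camera("scene");q2,_=camera("side")
cv2.imwrite("pics/c4.png",np.hstack([p[:300,200:460,::-1],cv2.resize(q[120:270,250:400,::-1],(300,300)),cv2.resize(q2[90:240,190:310,::-1],(240,300))]))
E
```

```text
7.4 [0.51996 0.17406 0.39316] [ 0.76  0.37 -4.62] [ 0.025 -0.027  0.034] 0.0098
[2.49110297e-05 5.70728687e-01 8.21138699e-01 3.06356820e-05]
[-0.34853753  0.93729483] [0.93729482 0.34853753]
```

View pics/c4.png

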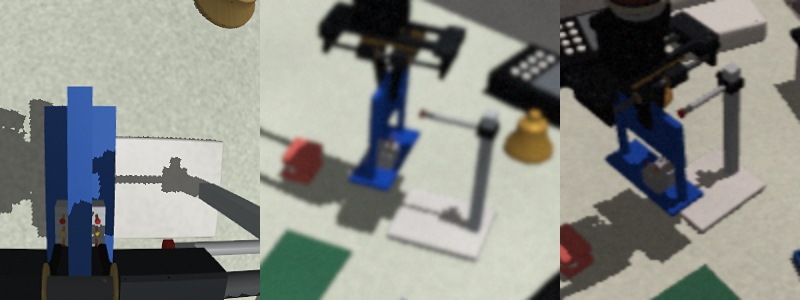

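Run:
```python
from h import *
m=dict(np.load("pics/w4m.npz"));im=cv2.imread("pics/w4.png").astype(int)
T=np.array([.51996,.17406]);ex=np.array([-.3485,.9373]);ey=np.array([.9373,.3485])
def tl(u,v,z):
    q=ray(m,u,v,z)[:2]-T;return (q@ex).round(4),(q@ey).round(4)
for v in range(236,250): print(v,[tuple(int(c) for c in im[v,u][::-1]) for u in(358,360,362,364,366,368,372,374,376,385,400)])
for u,v in((366,238.5),(368,238.5),(362,242),(374,242),(385,240),(400,240),(430,240)): print(u,v,tl(u,v,.1953))
# far top edge of panel
for v in range(84,92): print(v,im[v,280][::-1])
print(tl(280.2,87,.2437+0.0))
```

```text
236 [(212, 212, 205), (214, 211, 205), (214, 211, 206), (215, 212, 207), (214, 212, 206), (219, 217, 210), (221, 218, 213), (219, 217, 211), (215, 213, 207), (205, 203, 197), (203, 201, 196)]
237 [(193, 192, 186), (192, 191, 186), (192, 191, 185), (192, 190, 185), (192, 192, 187), (193, 192, 186), (191, 191, 185), (194, 194, 187), (190, 189, 182), (186, 187, 179), (169, 171, 161)]
238 [(156, 158, 148), (152, 154, 145), (154, 157, 147), (151, 153, 144), (156, 158, 148), (154, 154, 144), (152, 152, 141), (192, 197, 183), (187, 191, 176), (188, 193, 178), (191, 196, 179)]
239 [(193, 199, 182), (185, 189, 174), (188, 195, 180), (118, 93, 85), (122, 97, 89), (121, 96, 87), (129, 114, 104), (202, 207, 191), (191, 196, 180), (189, 195, 178), (197, 201, 185)]
240 [(188, 193, 177), (180, 184, 169), (183, 190, 174), (59, 5, 4), (65, 6, 6), (66, 9, 8), (60, 0, 0), (200, 205, 189), (194, 199, 183), (188, 193, 177), (201, 205, 188)]
241 [(188, 193, 178), (181, 186, 170), (151, 143, 131), (64, 13, 12), (71, 15, 13), (72, 16, 16), (67, 8, 7), (188, 194, 179), (185, 190, 175), (172, 176, 162), (134,
[... 1150 characters left out ...]
(16, 18, 19), (8, 9, 10)]
249 [(4, 5, 7), (6, 7, 9), (12, 15, 16), (12, 17, 17), (11, 15, 17), (11, 16, 17), (12, 16, 17), (13, 17, 17), (9, 12, 13), (12, 14, 15), (13, 15, 17)]
366 238.5 (np.float64(0.0069), np.float64(0.0508))
368 238.5 (np.float64(0.0069), np.float64(0.052))
362 242 (np.float64(0.0047), np.float64(0.0485))
374 242 (np.float64(0.0046), np.float64(0.056))
385 240 (np.float64(0.0058), np.float64(0.0629))
400 240 (np.float64(0.0056), np.float64(0.0728))
430 240 (np.float64(0.0051), np.float64(0.0937))
84 [197 201 184]
85 [200 205 183]
86 [131 145 175]
87 [ 48  90 171]
88 [ 54  95 172]
89 [ 55  95 171]
90 [ 55  96 172]
91 [ 55  95 171]
(np.float64(0.0867), np.float64(-0.0004))
```

Call:
step_arm(
  deltas=[
    {"dp":[0,0.015,0.0005],"turn":[0,0,0],"hand":0},
    {"dp":[0,0.032,0.0005],"turn":[0,0,0],"hand":0},
    {"dp":[0,0.04,0.0005],"turn":[0,0,0],"hand":0},
    {"dp":[0,0.041,0.0005],"turn":[0,0,0],"hand":0},
    {"dp":[0,0.042,0.0005],"turn":[0,0,0],"hand":0},
    {"dp":[0,0.042,0.0005],"turn":[0,0,0],"hand":0},
  ],
)

```text
t: 8.05
eef_pos: [0.5589, 0.1886, 0.3923]
tool_rot: [-0.0, 0.571, 0.821, -0.0]
ft_force: [-0.5, -0.3, -5.8]
grip_width: 0.0095
```

Call:
step_arm(
  deltas=[
    {"dp":[0,0.001,0],"turn":[0,0,0],"hand":0},
    {"dp":[0,0.002,0],"turn":[0,0,0],"hand":0},
    {"dp":[0,0.003,0],"turn":[0,0,0],"hand":0},
    {"dp":[0,0.003,0],"turn":[0,0,0],"hand":0},
  ],
)

```text
t: 8.38
eef_pos: [0.5619, 0.1897, 0.3922]
tool_rot: [0.0, 0.571, 0.821, 0.0]
ft_force: [0.9, -0.2, -4.8]
grip_width: 0.0101
```

Call:
step_arm(
  deltas=[
    {"dp":[0,0.0007,0],"turn":[0,0,0],"hand":0},
    {"dp":[0,0.0015,0],"turn":[0,0,0],"hand":0},
    {"dp":[0,0.0015,0],"turn":[0,0,0],"hand":0},
  ],
)

```text
t: 8.63
eef_pos: [0.5634, 0.1903, 0.3921]
tool_rot: [0.0, 0.571, 0.821, 0.0]
ft_force: [-0.0, -0.0, -5.6]
grip_width: 0.0098
```

Call:
step_arm(
  deltas=[
    {"dp":[0,0.001,-0.0004],"turn":[0,0,0],"hand":0},
    {"dp":[0,0.002,-0.0004],"turn":[0,0,0],"hand":0},
    {"dp":[0,0.003,-0.0004],"turn":[0,0,0],"hand":0},
    {"dp":[0,0.003,-0.0004],"turn":[0,0,0],"hand":0},
  ],
)

```text
t: 8.97
eef_pos: [0.5664, 0.1914, 0.3926]
tool_rot: [0.0, 0.571, 0.821, 0.0]
ft_force: [0.2, 0.2, -6.2]
grip_width: 0.0101
```

Call:
step_arm(
  deltas=[
    {"dp":[0,0.001,0],"turn":[0,0,0],"hand":0},
    {"dp":[0,0.002,0],"turn":[0,0,0],"hand":0},
    {"dp":[0,0.002,0],"turn":[0,0,0],"hand":0},
  ],
)

```text
t: 9.22
eef_pos: [0.5682, 0.1921, 0.3925]
tool_rot: [0.0, 0.571, 0.821, 0.0]
ft_force: [0.6, 0.9, -5.9]
grip_width: 0.01
```

```bash
python3 st.py
python3 - <<'E'
from h import *
q,_=camera("scene");q2,_=camera("side")
cv2.imwrite("pics/c5.png",np.hstack([cv2.resize(q[140:260,270:400,::-1],(390,360),interpolation=2),cv2.resize(q2[90:240,190:310,::-1],(288,360),interpolation=2)]))
E
```

```text
9.2167 [0.5682  0.19208 0.39251] [ 0.63  0.87 -5.89] [ 0.021 -0.025  0.037] 0.01
```

View pics/c5.png

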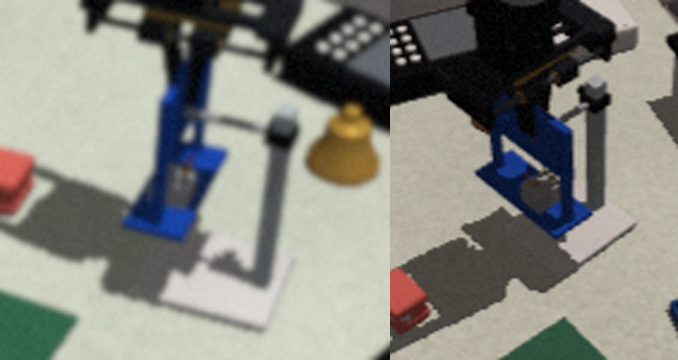

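Call:
step_arm(
  deltas=[
    {"dp":[0,0.0015,0],"turn":[0,0,0],"hand":0},
    {"dp":[0,0.003,0],"turn":[0,0,0],"hand":0},
    {"dp":[0,0.0045,0],"turn":[0,0,0],"hand":0},
    {"dp":[0,0.006,0],"turn":[0,0,0],"hand":0},
    {"dp":[0,0.006,0],"turn":[0,0,0],"hand":0},
  ],
)

```text
t: 9.73
eef_pos: [0.574, 0.1942, 0.3926]
tool_rot: [0.0, 0.571, 0.821, 0.0]
ft_force: [0.2, -0.0, -5.3]
grip_width: 0.0096
```

Call:
step_arm(
  deltas=[
    {"dp":[0,0.002,0],"turn":[0,0,0],"hand":0},
    {"dp":[0,0.005,0],"turn":[0,0,0],"hand":0},
    {"dp":[0,0.009,0],"turn":[0,0,0],"hand":0},
    {"dp":[0,0.013,0],"turn":[0,0,0],"hand":0},
    {"dp":[0,0.015,0],"turn":[0,0,0],"hand":0},
    {"dp":[0,0.015,0],"turn":[0,0,0],"hand":0},
  ],
)

```text
t: 10.23
eef_pos: [0.5882, 0.1995, 0.3925]
tool_rot: [0.0, 0.571, 0.821, 0.0]
ft_force: [-0.1, 0.2, -5.9]
grip_width: 0.0099
```

```bash
python3 st.py
```

```text
10.2333 [0.58822 0.1995  0.39249] [-0.14  0.18 -5.86] [ 0.084 -0.036 -0.001] 0.0099
```

Call:
step_arm(
  deltas=[
    {"dp":[0,0,0.001],"turn":[0,0,0],"hand":0},
    {"dp":[0,0,0.002],"turn":[0,0,0],"hand":0},
    {"dp":[0,0,0.003],"turn":[0,0,0],"hand":0},
    {"dp":[0,0,0.003],"turn":[0,0,0],"hand":0},
  ],
)

```text
t: 10.57
eef_pos: [0.5876, 0.1993, 0.3894]
tool_rot: [-0.0, 0.571, 0.821, -0.0]
ft_force: [0.3, 0.3, -5.6]
grip_width: 0.01
```

Call:
step_arm(
  deltas=[
    {"dp":[0,0,0.0005],"turn":[0,0,0],"hand":0},
    {"dp":[0,0,0.0008],"turn":[0,0,0],"hand":0},
    {"dp":[0,0,0.0008],"turn":[0,0,0],"hand":0},
  ],
)

```text
t: 10.82
eef_pos: [0.5877, 0.1993, 0.3892]
tool_rot: [0.0, 0.571, 0.821, 0.0]
ft_force: [-1.2, -0.6, -2.2]
grip_width: 0.0097
```

```bash
python3 st.py
```

```text
10.8167 [0.58765 0.19932 0.38921] [-1.18 -0.59 -2.15] [-0.065  0.353  0.032] 0.0097
```

Call:
step_arm(
  deltas=[
    {"dp":[0,0,0.0004],"turn":[0,0,0],"hand":0},
    {"dp":[0,0,0.0004],"turn":[0,0,0],"hand":0},
    {"dp":[0,0,0.0004],"turn":[0,0,0],"hand":0},
  ],
)

```text
t: 11.07
eef_pos: [0.5877, 0.1993, 0.3891]
tool_rot: [0.0, 0.571, 0.821, 0.0]
ft_force: [-4.6, -1.2, 1.8]
grip_width: 0.01
```

```bash
python3 st.py
```

```text
11.0667 [0.58768 0.19933 0.38913] [-4.62 -1.17  1.8 ] [-0.097  0.681  0.015] 0.01
```

Call:
step_arm(
  deltas=[
    {"dp":[0,0,0],"turn":[0,0,0],"hand":0.14},
    {"dp":[0,0,0],"turn":[0,0,0],"hand":0.16},
    {"dp":[0,0,0],"turn":[0,0,0],"hand":0.18},
    {"dp":[0,0,0],"turn":[0,0,0],"hand":0.22},
    {"dp":[0,0,0],"turn":[0,0,0],"hand":0.26},
    {"dp":[0,0,0],"turn":[0,0,0],"hand":0.3},
    {"dp":[0,0,0],"turn":[0,0,0],"hand":0.3},
    {"dp":[0,0,0],"turn":[0,0,0],"hand":0.3},
  ],
)

```text
t: 11.73
eef_pos: [0.5878, 0.1993, 0.3883]
tool_rot: [0.0, 0.571, 0.821, 0.0]
ft_force: [-1.0, 0.2, -0.5]
grip_width: 0.0256
```

```bash
python3 st.py
python3 - <<'E'
from h import *
p,_=camera("wrist");q,_=camera("scene");q2,_=camera("side")
cv2.imwrite("pics/c6.png",np.hstack([cv2.resize(p[60:300,200:440,::-1],(300,300)),cv2.resize(q[140:250,280:390,::-1],(300,300),interpolation=2),cv2.resize(q2[100:220,205:285,::-1],(200,300),interpolation=2)]))
E
```

```text
11.7333 [0.58776 0.19933 0.38833] [-1.02  0.17 -0.46] [ 0.04   0.04  -0.019] 0.0256
```

View pics/c6.png

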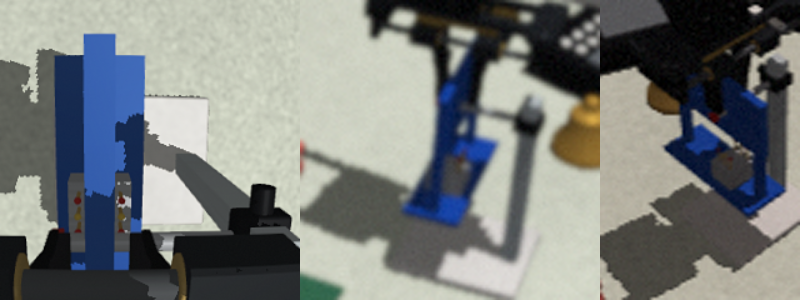

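Call:
step_arm(
  deltas=[
    {"dp":[0,0,-0.005],"turn":[0,0,0],"hand":0.4},
    {"dp":[0,0,-0.015],"turn":[0,0,0],"hand":0.4},
    {"dp":[0,0,-0.03],"turn":[0,0,0],"hand":0.4},
    {"dp":[0,0,-0.05],"turn":[0,0,0],"hand":0.4},
    {"dp":[0,0,-0.08],"turn":[0,0,0],"hand":0.4},
    {"dp":[0,0,-0.11],"turn":[0,0,0],"hand":0.4},
    {"dp":[0,0,-0.13],"turn":[0,0,0],"hand":0.4},
    {"dp":[0,0,-0.14],"turn":[0,0,0],"hand":0.4},
    {"dp":[0,0,-0.14],"turn":[0,0,0],"hand":0.4},
    {"dp":[0,0,-0.14],"turn":[0,0,0],"hand":0.4},
    {"dp":[0,0,-0.14],"turn":[0,0,0],"hand":0.4},
    {"dp":[0,0,-0.14],"turn":[0,0,0],"hand":0.4},
  ],
)

```text
t: 12.88
eef_pos: [0.5876, 0.1993, 0.5259]
tool_rot: [-0.001, 0.571, 0.821, -0.001]
ft_force: [0.4, -0.3, 0.3]
grip_width: 0.0349
```

```bash
python3 st.py
python3 - <<'E'
from h import *
p,_=camera("wrist");q,d=camera("scene");q2,d2=camera("side")
for n,i,dd in(("scene",q,d),("side",q2,d2)):
    W=cloud(n,dd);r,g,b=np.moveaxis(i.astype(int),-1,0);blue=(b>1.6*r)&(b>1.4*g)&(b>50)
    T=sense()["eef_pos"][:2];k=blue&(np.hypot(*(np.moveaxis(W[...,:2]-T,-1,0)))<.12)&(W[...,2]>.1)
    P=W[k];s=(P[:,:2]-T)@[-.3485,.9373];x=(P[:,:2]-T)@[.9373,.3485]
    for lo in range(-70,100,20):
        kk=(s*1000>lo)&(s*1000<lo+20)
        if kk.sum()>5: print(n,lo,kk.sum(),np.percentile(P[kk,2],98).round(4),np.median(x[kk]).round(4))
cv2.imwrite("pics/c7.png",np.hstack([cv2.resize(p[60:300,200:440,::-1],(300,300)),cv2.resize(q[140:250,280:390,::-1],(300,300),interpolation=2),cv2.resize(q2[100:220,205:285,::-1],(200,300),interpolation=2)]))
E
```

```text
12.8833 [0.5876  0.19928 0.52593] [ 0.36 -0.32  0.27] [-0.003 -0.019  0.002] 0.0349
scene -70 151 0.2421 -0.0016
scene -50 73 0.2422 0.0008
scene -30 56 0.2432 0.0006
scene -10 48 0.2423 0.001
scene 10 43 0.2435 0.0012
scene 30 44 0.2434 0.0006
scene 50 55 0.2444 0.0008
scene 70 59 0.2419 -0.0003
side -70 103 0.2399 -0.0011
side -50 32 0.2407 -0.0031
side -30 38 0.2408 -0.0021
side -10 19 0.2391 -0.0016
side 10 26 0.2406 -0.0014
side 30 25 0.2397 -0.0021
side 50 40 0.2393 -0.0013
side 70 40 0.2387 -0.0017
```

View pics/c7.png

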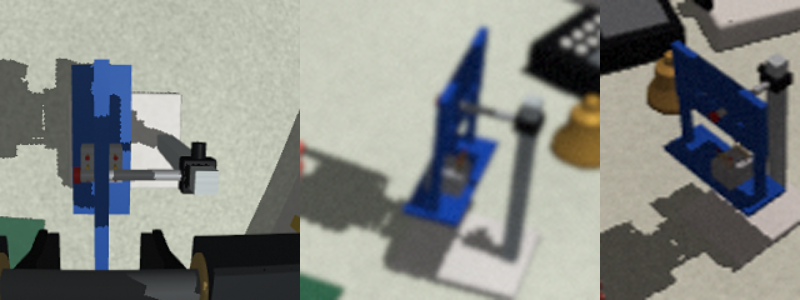

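The hanger hangs level: its top edge is at z about 0.24 along its whole length. The peg passes through the hole over the block, the red flange shows in front of the panel, the burs are in place, and the gripper is clear.

```bash
python3 -c "
from rig import *
print(finish_job())"
```

```text
the job is handed in; nothing more can be done
None
```

The hanger from the mat now hangs level on the red-tipped peg, behind the flange, and I handed the job in at about 13 s of the 69 s allowed.

- **Hole:** the hanger on the mat was hanger_b, with its block about 20 mm off the middle. I hung it by the y = -12 hole, which lies directly over its centre of mass.
- **Height by feel:** I lowered the hanger's foot onto the flange until it touched. That put the peg's axis at z ≈ 0.1953, and the camera depth gave 0.1951. The highest touch force was about 10.5 N, against the 22 N limit.
- **Feeding and lowering:** the hole went over the flange with no measurable contact force. The panel sits about 23 mm behind the flange's end. I lowered it until the wrist force showed the peg carrying the weight. At that point I read about 4.6 N sideways along the peg, which I put down to friction and which disappeared on release.
- **Last checks:** the top edge is level to within the depth noise (0.242–0.244 m from the scene camera, 0.239–0.241 m from the side camera). In the pictures the burs are in place, and the gripper is open and clear with force readings near zero. I did not measure the other hanger or the bystanders again, but nothing was moved near them.

No check failed.

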